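# Lock the topping chest and put its key away

## Task

Lock up the topping chest: turn the key that was left in its lock clockwise (seen from above), gently, until it comes to its stop and the bolt is fully home in the keeper. Then turn it back to the one position where it will come out, draw it out without forcing it, set it down in the coin tray and leave it lying there. Leave the other things on the counter where they are.

Things in the scene. Friction and masses are not known exactly. Their poses are not given: they have to be found in the camera images.
- chest: Low steel chest, 180 (its x) x 240 (its y) x 90 tall, fixed, yaw up to 0.3 rad; origin at the centre of its underside, z up. On top, around the lock's axis, a dark square lock case 54 x 54, 20 tall (bezel to 23), with a brass face; a keeper beside it. Only the sprinkles jar stands higher.
- lock (a point): Centre of the brass lock face, on the lock's upright axis, 20 above the chest's top (chest x -20, y -45). The face, 8 thick, has a round hole for the key's shaft with one notch 5.5 wide, the only way out for the key's bit: within about 0.05 rad of it the key comes straight up; elsewhere the bit catches under the face after rising about 4.
- lock_floor (a point): Where the key's foot rests, on the lock's axis level with the chest's top. Angles of the bit about this axis, counter-clockwise from above, from the chest's -x: start near +0.5 rad; meets the bolt near +0.3; stop, bolt home, near -0.3; other stop near +1.65. The notch differs each time, +0.75 to +1.45: find it by feel, lifting lightly while turning.
- bolt (a joint): The lock's steel bolt, in m: 0 withdrawn (start), 0.007 fully thrown, its nose across the 4 mm gap and in the keeper. Slides along the chest's +y, moved only by the key's bit, and stays where it is left (2 N of friction).
- keeper (a point): Top of the keeper, a small dark bracket 20 x 13 x 17 tall that takes the bolt's nose, 37 from the lock's axis towards the chest's +y and 14 to its -x.
- key: Loose 45 g key standing in the lock. Origin at the centre of its foot, z up the shaft, x along the bit. Shaft 8 across; flat bit at the foot 4 thick, 8 tall, reaching 16 from the axis. Turning takes about 0.03 Nm, up to 0.12 driving the bolt, then rises steeply at the stop: 0.15 to 0.2 there is enough. Over 48 N of contact force in the lock, all contacts added (some 20 N at the bow, or 0.25 Nm at the stop), spoils it.
- key_bow (a point): Centre of the key's flat black bow, 51 above its foot: 30 (key x) x 8 (key y) x 30 tall, from 36 to 66 above the foot; grip it across the 8. The key has a little play and may lean about 0.05 rad in the lock, and may lag a gripping hand by 0.2 rad each way; it may be let go and gripped anew at any angle.
- tray: Shallow blue coin tray, 140 (its x) x 210 (its y) x 18 tall, walls and floor 5 thick, fixed; origin at the centre of its underside. Let go upright on the floor near the middle, the key falls over across its flat (along key y); the tray is long enough along its own y for that.
- sauce: Bystander: white squeeze bottle, 48 across, 150 tall, standing between chest and tray (leave alone). Origin at the centre of its underside.
- sprinkles: Bystander: clear jar of 40 across, 55 tall, standing on the lid half of the chest (leave alone). Origin at the centre of its underside.
- paper_cup: Bystander: paper cup, 80 across, 85 tall (leave alone). Origin at the centre of its underside.
- steel_cup: Bystander: steel cup, 76 across, 90 tall (leave alone). Origin at the centre of its underside.
- scraper: Bystander: spatula lying on the counter (leave alone). Origin at the centre of its underside.
- napkins: Bystander: stack of napkins, 110 x 110 x 70 tall (leave alone). Origin at the centre of its underside.
- syrup: Bystander: steel can, 70 across, 130 tall (leave alone). Origin at the centre of its underside.

How it is judged:
By the outcome, as a careful person would: the job done as asked, in the order asked, and still so for the second after the job is handed in, with the robot touching nothing.
It also fails if it takes over 72 s, if anything falls off the work surface, if the arm or the gripper's body presses on something with over 40 N, if the wrist force passes 120 N, or if a joint passes its speed limit or range.

## Robot

A 6-joint arm with a two-finger parallel gripper is mounted at the origin on the work surface. World frame = base frame: x ahead of the robot, y to its left, z up, the work surface at z = 0. Lengths are in m, angles in rad, forces in N, time in s.
With the tool pointing down it reaches from about 0.375 to 0.975 m from the base axis. Payload 3.8 kg.
Tool frame: the origin (TCP) lies midway between the tips of the shut fingers; the grasp point (between the pads) lies 19 mm behind it; z points along the fingers, y is the line along which they close (so a half turn about z gives the same grasp; the last joint's range is limited). The gripper opens to 88 mm and grips with 3 to 60 N. Pads are 18 mm wide; open, the fingers measure 123 mm over their backs; the gripper's body (75 mm by 187 mm) begins 45 mm behind the grasp point.
Start: joints at [1.293, 0.264, 1.604, -0, 1.274, -0.037], TCP at [0.161, 0.656, 0.239] pointing down, gripper open.
Joint ranges: [-2.63, 2.63], [-0.94, 2.18], [0.31, 2.57], [-1.31, 4.45], [0, 2.66], [-2.55, 2.55]. Speed limits (rad/s): [2.57, 2.57, 3.14, 3.14, 3.14, 3.14].

## Interface

Orientations are given as a rotation vector (axis times angle).
In Python, from cell import manip, inverse_kinematics, cams, order gives the robot as it stands. Calls block until the motion is done:
- manip.move_pose(position, orientation): joint-space move of the TCP to a pose.
- manip.move_linear(position, rate=0.15, rot=None): straight line of the TCP; rot=None keeps the orientation; rate is the mean speed in m/s.
- manip.set_joints(angles): joint-space move.
- manip.set_gripper(opening, force=None): finger opening in m; force is the grip in N (None keeps the last); returns when the fingers have stopped.
- manip.dwell(seconds).
- inverse_kinematics(position, orientation): joint angles nearest the present ones, or None.
- manip.state(): the state.
- cams.capture(name): name is "scene" or "top" or "wrist"; returns a dict with "image" (384x512x3 uint8, blue, green, red), "z_map" (384x512 float32, m along the optical axis (not along the pixel's ray), 0 where there is no reading), "intrinsics" (3x3 intrinsics, pixels), "position" and "orientation" of the camera in the world; the wrist camera has in their place "T_tool_cam" (4x4, takes a point from camera to tool coordinates, whose origin is the TCP and whose axes are the flange's). Camera axes: x right, y down, z forward; pixel columns grow to the right and rows downward; lengths in m; the calibration is good to about 2 mm. The wrist camera is an equidistant fisheye: a pixel r from the principal point sees the ray r / f radians off the axis. A picture is of the moment at which its call begins: read the wrist's pose just before it.
A pose or a line that the arm cannot do raises manip.IKError and nothing moves.
- order.close_job(): hands the job in; it is judged then, once.
The state is a dict: "clock": time; "joint_pos": joint angles; "joint_velocities": joint speeds; "tau": joint torques, N m; "tool_pos": TCP position; "tcp_rot": TCP orientation; "contact_force": force on the tool from outside, world axes, zero at the start; "moment": the same for the moment, N m; "gripper_width": finger opening in m; "grasp_force": force on a finger pad.
Only numpy, scipy, OpenCV 4.12 (cv2) and the standard library are available. Lean on these libraries where they do the work, as an engineer would, in place of code of your own. Each camera call takes 0.05 s, during which the arm holds its last target. There are 200 camera calls.

## Working session

There is one attempt and no reset: what is moved stays moved. The work goes in short steps, each a Python script; the robot and the scene stay as the last script left them, time stands still between calls to the robot, and variables do not carry over. Pictures are saved under pics/ and viewed, at most 10 in all, crops included, and the job is handed in when it is done.

```bash
ls; mkdir -p pics; python3 - <<'E'
from cell import manip,cams
import cv2,numpy as np
s=manip.state();print(s)
c={n:cams.capture(n) for n in("scene","top")}
for n in c:
    cv2.imwrite(f"pics/{n}0.png",c[n]["image"]);print(n,c[n]["intrinsics"],c[n]["position"],c[n]["orientation"])
    np.savez(f"{n}.npz",**{k:np.array(v) for k,v in c[n].items()})
E
```

```text
pics
{'clock': 0.0, 'joint_pos': array([ 1.29305767e+00,  2.64737341e-01,  1.60533635e+00, -1.11777454e-05,
        1.27369966e+00, -3.68890454e-02]), 'joint_velocities': array([-1.54476935e-04, -3.51412581e-04, -1.10224944e-03, -1.32209206e-03,
       -7.71571363e-05,  7.48704702e-05]), 'tau': array([ 2.27518751e-03, -5.02105880e+01, -3.56882715e+01,  7.30445492e-02,
        2.92153016e-02, -2.20351762e-04]), 'tool_pos': array([0.16081373, 0.65484822, 0.23741899]), 'tcp_rot': array([-0.37736681, -3.11851039,  0.00338541]), 'contact_force': array([-1.20890192, -0.13003832,  0.1964524 ]), 'moment': array([ 0.02868843, -0.05716469, -0.04062866]), 'grasp_force': 0.0, 'gripper_width': 0.08825311365403533}
scene [[423.52611208   0.         251.40770161]
 [  0.         423.52611208 193.61525962]
 [  0.           0.           1.        ]] [1.57849579 0.26413956 0.8922864 ] [-1.49602881 -1.90448297  0.92991315]
top [[455.57805824   0.         246.68898397]
 [  0.         455.57805824 194.29583341]
 [  0.           0.           1.        ]] [0.53352993 0.03395512 1.56714149] [-2.19478816  2.19176416 -0.06819332]
```

View pics/scene0.png

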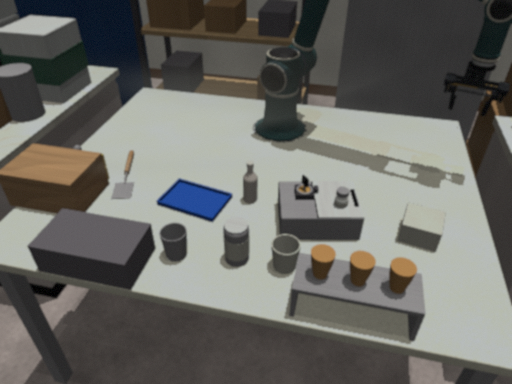

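View pics/top0.png

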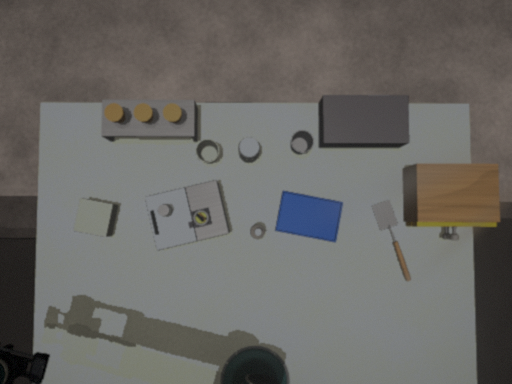

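The chest is at about (187,214) in the top view with the key at (202,216). The bottle is at (258,230), the tray at (310,216), and the jar at (165,210).

```bash
cat > h.py <<'E'
import numpy as np,cv2
from scipy.spatial.transform import Rotation as R
def down(psi): return (R.from_euler('z',psi)*R.from_rotvec([np.pi,0,0])).as_rotvec()
def psi_of(rv):
    x=R.from_rotvec(rv).apply([1,0,0]); return np.arctan2(x[1],x[0])
def cast(c,uv,z):
    uv=np.atleast_2d(uv).astype(float);K=c["intrinsics"]
    d=np.c_[(uv-K[:2,2])/K[0,0],np.ones(len(uv))]
    d=R.from_rotvec(c["orientation"]).apply(d);p=np.array(c["position"])
    return p+d*((z-p[2])/d[:,2])[:,None]
def cast_w(c,s,uv,z):
    uv=np.atleast_2d(uv).astype(float);K=c["intrinsics"];q=uv-K[:2,2];r=np.linalg.norm(q,axis=1)
    t=r/K[0,0];d=np.c_[q/np.maximum(r,1e-9)[:,None]*np.sin(t)[:,None],np.cos(t)]
    T=np.array(c["T_tool_cam"]);Q=R.from_rotvec(s["tcp_rot"])
    d=Q.apply(d@T[:3,:3].T);p=Q.apply(T[:3,3])+s["tool_pos"]
    return p+d*((z-p[2])/d[:,2])[:,None]
E
python3 - <<'E'
from h import *
from cell import manip,cams,inverse_kinematics as ik
c=np.load("top.npz");im=c["image"].astype(int)
m=((im[...,0]>90)&(im[...,2]<60)&(im[...,1]<110)).astype(np.uint8)
cs,_=cv2.findContours(m,0,2);k=max(cs,key=cv2.contourArea)
r=cv2.minAreaRect(k);b=cast(c,cv2.boxPoints(r),.018);print("tray",b[:,:2],b.mean(0))
# chest: depth plane z~0.09
K=c["intrinsics"];v,u=np.mgrid[:384,:512];z=c["z_map"]
P=R.from_rotvec(c["orientation"]).apply(np.c_[((u-K[0,2])/K[0,0]*z).ravel(),((v-K[1,2])/K[0,0]*z).ravel(),z.ravel()])+c["position"]
Z=P[:,2].reshape(384,512);m=((Z>.075)&(Z<.2)&(u>140)&(u<235)&(v>170)&(v<255)).astype(np.uint8)
cs,_=cv2.findContours(m,0,2);k=max(cs,key=cv2.contourArea);r=cv2.minAreaRect(k)
b=cast(c,cv2.boxPoints(r),.09);ctr=b.mean(0);print("chest",b[:,:2],ctr)
e=b[1]-b[0] if np.linalg.norm(b[1]-b[0])>np.linalg.norm(b[2]-b[1]) else b[2]-b[1]
e*=np.sign(e[1]);yaw=np.arctan2(e[1],e[0])-np.pi/2
L=ctr[:2]+R.from_euler('z',yaw).apply([-.02,-.045,0])[:2];print("yaw",yaw,"lock",L, "key px",cast(c,[202,217],.12))
s=manip.state();print("psi",psi_of(s["tcp_rot"]))
for a in(-.6,0,.5,1,1.5,1.8):
  for h in(0,np.pi,-np.pi):
    q=ik([*L,.122],down(yaw+a+h)); print(a,h,None if q is None else np.round(q,2))
w=cams.capture("wrist");print(w["T_tool_cam"],w["intrinsics"])
E
```

```text
tray [[ 0.50540243 -0.06789165]
 [ 0.63682895 -0.09456347]
 [ 0.59657738 -0.29682491]
 [ 0.46549387 -0.26916637]] [ 0.55107566 -0.1821116   0.018     ]
chest [[0.61290946 0.36327785]
 [0.66880251 0.12852802]
 [0.49389312 0.08660384]
 [0.43885883 0.31986946]] [0.55361598 0.22456979 0.09      ]
yaw 0.23374412697857827 lock [0.54458283 0.1761611 ] key px [[0.54626447 0.17066629 0.12      ]]
psi 2.9007942063006826
-0.6 0 [ 0.27  0.17  1.94 -0.    1.03  2.21]
-0.6 3.141592653589793 [ 0.27  0.17  1.94  0.    1.03 -0.94]
-0.6 -3.141592653589793 [ 0.27  0.17  1.94  0.    1.03 -0.94]
0 0 [ 0.27  0.17  1.94 -0.    1.03  1.61]
0 3.141592653589793 [ 0.27  0.17  1.94  0.    1.03 -1.54]
0 -3.141592653589793 [ 0.27  0.17  1.94  0.    1.03 -1.54]
0.5 0 [ 0.27  0.17  1.94 -0.    1.03  1.11]
0.5 3.141592653589793 [ 0.27  0.17  1.94  0.    1.03 -2.04]
0.5 -3.141592653589793 [ 0.27  0.17  1.94  0.    1.03 -2.04]
1 0 [ 0.27  0.17  1.94 -0.    1.03  0.61]
1 3.141592653589793 [ 0.27  0.17  1.94  0.    1.03 -2.54]
1 -3.141592653589793 [ 0.27  0.17  1.94  0.    1.03 -2.54]
1.5 0 [0.27 0.17 1.94 0.   1.03 0.11]
1.5 3.141592653589793 None
1.5 -3.141592653589793 None
1.8 0 [ 0.27  0.17  1.94 -0.    1.03 -0.19]
1.8 3.141592653589793 None
1.8 -3.141592653589793 None
[[-4.85131776e-04 -9.62947115e-01 -2.69689856e-01  6.83467815e-02]
 [ 9.99999871e-01 -5.08102614e-04  1.53666625e-05 -1.45539579e-04]
 [-1.51827404e-04 -2.69689814e-01  9.62947237e-01 -1.44371367e-01]
 [ 0.00000000e+00  0.00000000e+00  0.00000000e+00  1.00000000e+00]] [[297.31863964   0.         251.46863613]
 [  0.         297.31863964 193.82480373]
 [  0.           0.           1.        ]]
```

```bash
python3 - <<'E'
from h import *
from cell import manip,cams
manip.move_pose([.5455,.173,.20],down(.234+.5));manip.set_gripper(.035,force=8)
s=manip.state();c=cams.capture("wrist");print(s["clock"],s["tool_pos"],s["contact_force"],s["moment"])
np.savez("w1.npz",img=c["image"],K=c["intrinsics"],T=c["T_tool_cam"],pos=s["tool_pos"],rot=s["tcp_rot"],z=c["z_map"])
cv2.imwrite("pics/w1.png",cv2.resize(c["image"],(768,576)))
E
```

```text
3.2583 [0.54553171 0.17296384 0.19999668] [-0.49017893 -0.0135624  -0.89300591] [-0.07858257  0.18463453  0.0136768 ]
```

View pics/w1.png

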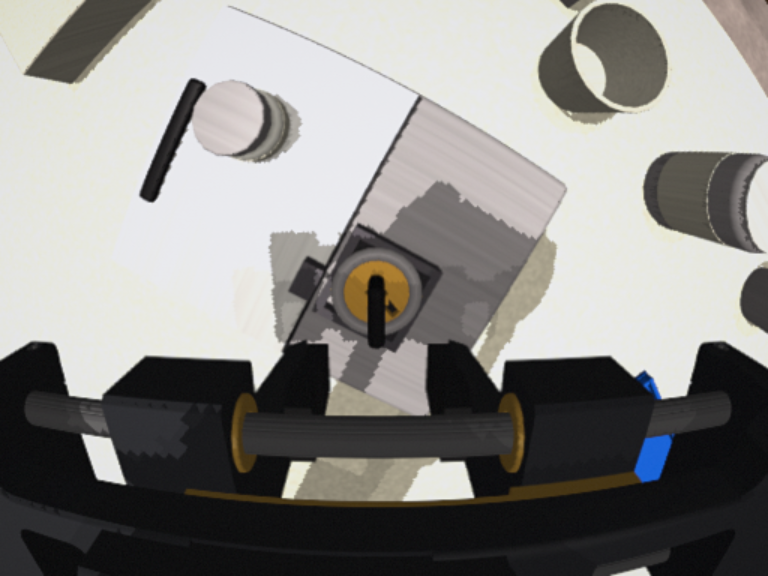

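The wrist view shows the brass face at about (377,290), with the bow along the tool x axis from (376,278) to (376,345). There is a dark spot, possibly the notch, at about (391,306).

```bash
python3 - <<'E'
from h import *
d=np.load("w1.npz");im=d["img"];c=dict(intrinsics=d["K"],T_tool_cam=d["T"]);s=dict(tool_pos=d["pos"],tcp_rot=d["rot"])
hsv=cv2.cvtColor(im,cv2.COLOR_BGR2HSV);v,u=np.mgrid[:384,:512]
roi=(u>210)&(u<295)&(v>155)&(v<235)
m=(roi&(hsv[...,1]>110)&(hsv[...,2]>50)).astype(np.uint8)
hull=cv2.convexHull(np.argwhere(m)[:,::-1].astype(np.int32))[:,0]
P=cast_w(c,s,hull,.110);(cx,cy),r=cv2.minEnclosingCircle(P[:,:2].astype(np.float32));print("face",cx,cy,r,P[:,:2].min(0),P[:,:2].max(0))
L=np.array([cx,cy])
nb=(roi&(u<282)&(im.max(2)<40)).astype(np.uint8)
for yy in range(180,235,4): x=np.flatnonzero(nb[yy,235:270])+235; print(yy,x.min() if len(x) else None,x.max() if len(x) else None)
# bow top ends (z .156): far end and near end
print("bow ends z.156",cast_w(c,s,[[250.5,188],[250.5,206]],.156)[:,:2], "pred lock px n/a")
print("notch",[ (q[:2]-L, np.arctan2(*(q[:2]-L)[::-1])-np.pi-.234) for q in cast_w(c,s,[[260.5,204]],.11)])
cr=im[160:230,215:290];cv2.imwrite("pics/w1c.png",cv2.resize(cr,None,fx=8,fy=8,interpolation=cv2.INTER_CUBIC))
E
```

```text
face 0.5478801131248474 0.17516498267650604 0.018055519089102745 [0.53003544 0.15728564] [0.56575609 0.19287925]
180 None None
184 248 252
188 246 255
192 246 255
196 245 256
200 246 255
204 246 261
208 246 255
212 246 255
216 245 256
220 245 255
224 245 263
228 246 256
232 None None
bow ends z.156 [[0.5611322  0.18682145]
 [0.55192968 0.17854432]] pred lock px n/a
notch [(array([-0.00032065, -0.011478  ]), np.float64(-4.974317921131075))]
```

View pics/w1c.png

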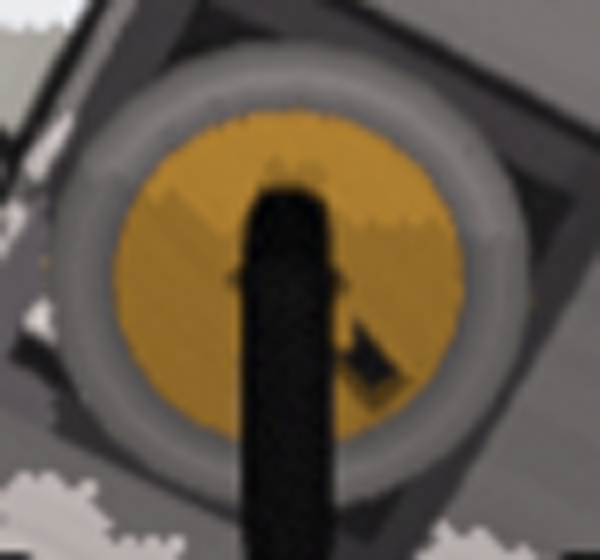

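The notch is at about +1.3 rad, the bow is at a≈0.5, and the lock axis is at (0.5478, 0.1752). Next I go down and grip.

```bash
python3 - <<'E'
from h import *
from cell import manip
def p(t): s=manip.state();print(t,round(s["clock"],2),s["tool_pos"].round(4),s["contact_force"].round(2),s["moment"].round(3),round(s["gripper_width"],4),round(s["grasp_force"],1),s["joint_pos"].round(3)[-1])
manip.move_linear([.5478,.1752,.2]);p("above")
manip.move_linear([.5478,.1752,.122],rate=.08);manip.dwell(.2);p("at")
manip.set_gripper(0.0,force=10);p("grip10")
manip.set_gripper(0.0,force=25);manip.dwell(.2);p("grip25")
q=manip.state()["joint_pos"].copy()
for i in range(2):
    q[5]+=.05;manip.set_joints(q);p("turn")
E
```

```text
above 3.56 [0.548  0.1753 0.2   ] [ 0.32 -0.32 -0.03] [-0.014  0.1    0.014] 0.035 0.0 1.103
at 4.88 [0.5482 0.1753 0.1227] [-0.27 -0.52 -0.05] [-0.07   0.16  -0.037] 0.0351 0.0 1.103
grip10 5.4 [0.5478 0.1752 0.122 ] [-0.23  0.05  0.41] [-0.092  0.131  0.036] 0.0078 10.0 1.103
grip25 5.82 [0.5478 0.1752 0.122 ] [-0.68  0.46  1.07] [-0.059  0.149  0.021] 0.0079 25.0 1.103
turn 6.07 [0.5478 0.1752 0.122 ] [ 0.6  -0.13  0.42] [-0.068  0.115 -0.033] 0.008 25.0 1.152
turn 6.32 [0.5479 0.1752 0.122 ] [-0.52  0.12  0.84] [0.004 0.13  0.053] 0.0075 25.0 1.201
```

```bash
cat >> h.py <<'E'
from cell import manip
def avg(n=4):
    S=[]
    for _ in range(n): manip.dwell(.02);S.append(manip.state())
    return S[-1],np.mean([s["contact_force"] for s in S],0),np.mean([s["moment"] for s in S],0)
def turn(dq,stop,n,pr=True):
    q=manip.state()["joint_pos"].copy()
    for i in range(n):
        q[5]+=dq;manip.set_joints(q);s,f,m=avg()
        if pr: print(round(s["clock"],2),"j6",round(s["joint_pos"][5],3),"F",f.round(1),"M",m.round(3),round(s["tool_pos"][2],4),flush=True)
        if abs(m[2])>stop or np.hypot(*f[:2])>8: print("stop");return True
E
python3 - <<'E'
from h import *
turn(.06,.14,14)
E
```

```text
6.63 j6 1.259 F [ 0.2 -0.7 -0.2] M [-0.274  0.082  0.032] 0.122
6.95 j6 1.319 F [ 0.8 -2.4 -0.2] M [-0.454  0.027  0.028] 0.122
7.27 j6 1.379 F [ 0.4 -2.2 -0.1] M [-0.533  0.048  0.009] 0.122
7.58 j6 1.439 F [ 0.7 -3.9  0.3] M [-0.735  0.008  0.058] 0.122
7.9 j6 1.499 F [ 0.8 -4.9  0.7] M [-0.896  0.004  0.034] 0.122
8.22 j6 1.559 F [ 0.4 -5.   0.8] M [-0.913  0.094  0.049] 0.122
8.53 j6 1.619 F [ 0.2 -4.3  0.9] M [-0.893  0.144  0.051] 0.122
8.85 j6 1.679 F [-0.3 -4.7  1.2] M [-0.878  0.167  0.042] 0.122
9.17 j6 1.739 F [-0.2 -4.3  1.4] M [-0.878  0.247  0.058] 0.122
9.48 j6 1.799 F [-0.4 -4.5  1.3] M [-0.89   0.234  0.065] 0.122
9.8 j6 1.859 F [-0.5 -4.8  1.5] M [-0.879  0.263  0.071] 0.122
10.12 j6 1.92 F [-0.5 -4.6  1.7] M [-0.946  0.333  0.062] 0.122
10.43 j6 1.98 F [-1.1 -6.2  2.3] M [-1.242  0.397  0.11 ] 0.122
10.75 j6 2.04 F [-1.5 -7.9  3.1] M [-1.526  0.474  0.108] 0.122
stop
```

```bash
python3 - <<'E'
from h import *
s,f,m=avg();p=s["tool_pos"].copy();p[:2]=[.5478,.1752];p[2]=.122
for i in range(3):
    p[1]-=.0005;manip.move_linear(p,rate=.02);s,f,m=avg();print(s["tool_pos"].round(4),f.round(1),m.round(3))
    if abs(f[1])<3:break
turn(.04,.15,4)
E
```

```text
[0.5475 0.174  0.122 ] [-1.5 -6.9  2.7] [-1.329  0.485  0.111]
[0.5475 0.1738 0.122 ] [-1.5 -6.1  2.5] [-1.134  0.48   0.109]
[0.5475 0.1736 0.122 ] [-1.8 -5.1  2.2] [-0.965  0.478  0.093]
12.08 j6 2.077 F [-1.4 -6.   2.1] M [-1.153  0.427  0.1  ] 0.122
12.4 j6 2.117 F [-1.1 -6.8  2.3] M [-1.259  0.436  0.159] 0.1221
stop
```

```bash
python3 - <<'E'
from h import *
from cell import cams
s,f,m=avg(8);print(f.round(1),m.round(3))
c=cams.capture("wrist");im=c["image"]
cv2.imwrite("pics/w2.png",cv2.resize(im[120:250,165:330],None,fx=4.5,fy=4.5,interpolation=cv2.INTER_CUBIC))
E
```

```text
[-1.3 -6.3  2.6] [-1.273  0.442  0.139]
```

View pics/w2.png

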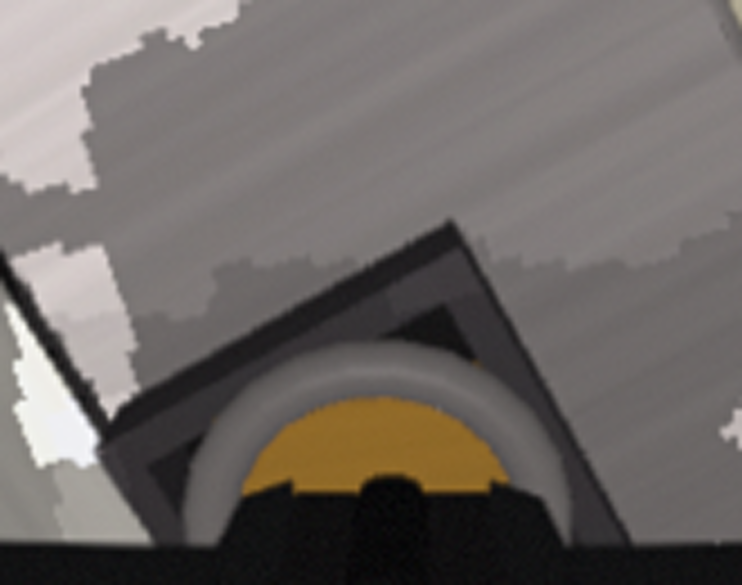

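The keeper is hidden behind the gripper here. I'll press a little further, then let go and check the bolt from above.

```bash
python3 - <<'E'
from h import *
from cell import cams
q=manip.state()["joint_pos"].copy()
for i in range(4):
    q[5]+=.025;manip.set_joints(q);s,f,m=avg(10);print(round(s["clock"],2),q[5].round(3),f.round(1),m.round(3))
    if m[2]>.165: break
q[5]-=.2;manip.set_joints(q);s,f,m=avg();print("relax",f.round(1),m.round(3))
manip.set_gripper(.035);p=manip.state()["tool_pos"].copy();p[2]=.2
manip.move_linear(p,rate=.1);manip.move_pose([.5478-.05,.1752-.02,.2],down(.234-.3))
s=manip.state();c=cams.capture("wrist");im=c["image"];print(s["clock"])
np.savez("w3.npz",img=im,K=c["intrinsics"],T=c["T_tool_cam"],pos=s["tool_pos"],rot=s["tcp_rot"])
cv2.imwrite("pics/w3.png",cv2.resize(im[100:230,160:330],None,fx=4.5,fy=4.5,interpolation=cv2.INTER_CUBIC))
E
```

```text
13.0 2.142 [-0.9 -5.7  2. ] [-1.09   0.343  0.144]
13.42 2.167 [-0.9 -6.   1.9] [-1.133  0.371  0.179]
relax [ 0.3 -0.4 -0. ] [-0.12   0.116 -0.023]
15.625
```

View pics/w3.png

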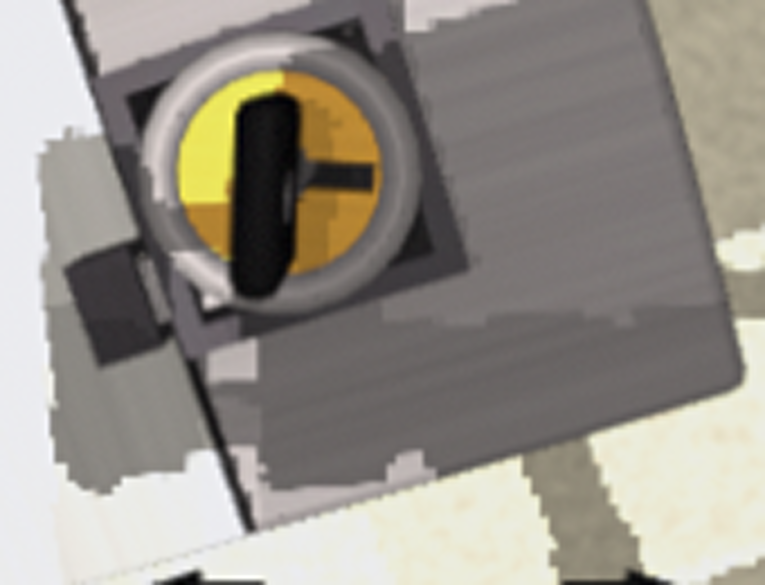

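The steel bolt bridges the gap to the keeper at about (150,285). The notch is clear, running from (305,177) to (372,179), and the bow runs from (268,97) to (256,295). Now I compute both angles.

```bash
python3 - <<'E'
from h import *
d=np.load("w3.npz");im=d["img"];c=dict(intrinsics=d["K"],T_tool_cam=d["T"]);s=dict(tool_pos=d["pos"],tcp_rot=d["rot"])
F=lambda x,y:np.array([160+x/4.5,100+y/4.5])
hsv=cv2.cvtColor(im,cv2.COLOR_BGR2HSV);v,u=np.mgrid[:384,:512]
roi=(u>195)&(u<247)&(v>112)&(v<165)
m=roi&(hsv[...,1]>110)&(hsv[...,2]>50)
hull=cv2.convexHull(np.argwhere(m)[:,::-1].astype(np.int32))[:,0]
P=cast_w(c,s,hull,.110);(cx,cy),r=cv2.minEnclosingCircle(P[:,:2].astype(np.float32));L=np.array([cx,cy]);print("face",L,r)
w=lambda a:(a+np.pi)%(2*np.pi)-np.pi
for e in((345,178),(372,179)):
    q=cast_w(c,s,F(*e),.11)[0,:2]-L;print("notch",q,w(np.arctan2(q[1],q[0])-np.pi-.234))
a,b=cast_w(c,s,[F(268,97),F(257,290)],.15)[:,:2];print("bow",a,b,np.linalg.norm(a-b),w(np.arctan2(*(b-a)[::-1])-.234),"ctr",(a+b)/2)
# chest yaw from case edges: keeper/case edge line (105,75)->(200,350) at z=.11, chest end edge
a,b=cast_w(c,s,[F(105,90),F(185,330)],.11)[:,:2];print("case edge ang",np.arctan2(*(b-a)[::-1]))
a,b=cast_w(c,s,[F(190,355),F(465,265)],.11)[:,:2];print("case edge2",np.arctan2(*(b-a)[::-1]))
E
```

```text
face [0.54779172 0.17454863] 0.01806788332760334
notch [-0.00202526 -0.01179594] 1.1667628701425734
notch [-0.00253767 -0.01647647] 1.1839793542285006
bow [0.56191468 0.17071886] [0.53382144 0.17471983] 0.02837671222733232 2.7661264189313766 ctr [0.54786806 0.17271934]
case edge ang -2.9147281734909978
case edge2 -1.3209813970873967
```

Notch ≈ +1.18 and the key is at its stop (≈ -0.37 measured). I'll regrip and turn it back.

```bash
cat >> h.py <<'E'
from cell import inverse_kinematics as ik
Y=.234;L=np.array([.5478,.1750])
def go(a,z,xy=None): manip.set_joints(ik([*(L if xy is None else xy),z],down(Y+a)))
E
python3 - <<'E'
from h import *
manip.move_pose([*L,.2],down(Y-.35));manip.move_linear([*L,.122],rate=.08)
manip.set_gripper(0,force=10);manip.set_gripper(0,force=25)
s,f,m=avg();print(s["clock"],f.round(1),m.round(3),s["gripper_width"])
for a in np.arange(-.25,.96,.1):
    go(a,.122);s,f,m=avg(3);print(round(a,2),f.round(1),m.round(3))
    if abs(m[2])>.14 or np.hypot(*f[:2])>8: print("stop");break
print(s["clock"])
E
```

```text
17.9333 [-0.5 -2.8  1.8] [-0.396  0.243  0.06 ] 0.007525443531996012
-0.25 [ 0.2 -0.7  2.6] [-0.058  0.133  0.011]
-0.15 [0.1 0.7 2.8] [0.062 0.143 0.039]
-0.05 [-0.4  2.4  3.6] [ 0.375  0.244 -0.012]
0.05 [-0.7  3.3  4.8] [ 0.584  0.281 -0.027]
0.15 [-0.3  2.9  5. ] [ 0.593  0.288 -0.029]
0.25 [-0.1  3.3  4.5] [ 0.657  0.267 -0.009]
0.35 [-0.6  3.2  4.6] [ 0.653  0.256 -0.019]
0.45 [-0.5  3.8  5.2] [ 0.654  0.306 -0.003]
0.55 [-1.   3.4  5.2] [ 0.629  0.307 -0.018]
0.65 [-1.5  3.7  5.7] [0.635 0.396 0.019]
0.75 [-1.5  3.2  6.1] [ 0.622  0.467 -0.012]
0.85 [-2.1  3.1  6.3] [ 0.515  0.476 -0.012]
0.95 [-2.4  2.7  7.6] [0.521 0.553 0.025]
21.8333
```

```bash
python3 - <<'E'
from h import *
from cell import cams
xy=L+[-.0004,.0008]
for a,z in((1.05,.1225),(1.15,.1225)):
    go(a,z,xy);s,f,m=avg(3);print(round(a,2),f.round(1),m.round(3))
manip.set_gripper(.035);manip.move_linear([*xy,.2],rate=.12);manip.move_pose([.5478-.05,.1752-.02,.2],down(.234-.3))
s=manip.state();c=cams.capture("wrist");im=c["image"];print(s["clock"])
np.savez("w4.npz",img=im,K=c["intrinsics"],T=c["T_tool_cam"],pos=s["tool_pos"],rot=s["tcp_rot"])
cv2.imwrite("pics/w4.png",cv2.resize(im[100:230,160:330],None,fx=4.5,fy=4.5,interpolation=cv2.INTER_CUBIC))
E
```

```text
1.05 [-2.4  1.   5. ] [0.134 0.57  0.004]
1.15 [-2.9  1.5  5.1] [0.125 0.572 0.009]
25.0917
```

View pics/w4.png

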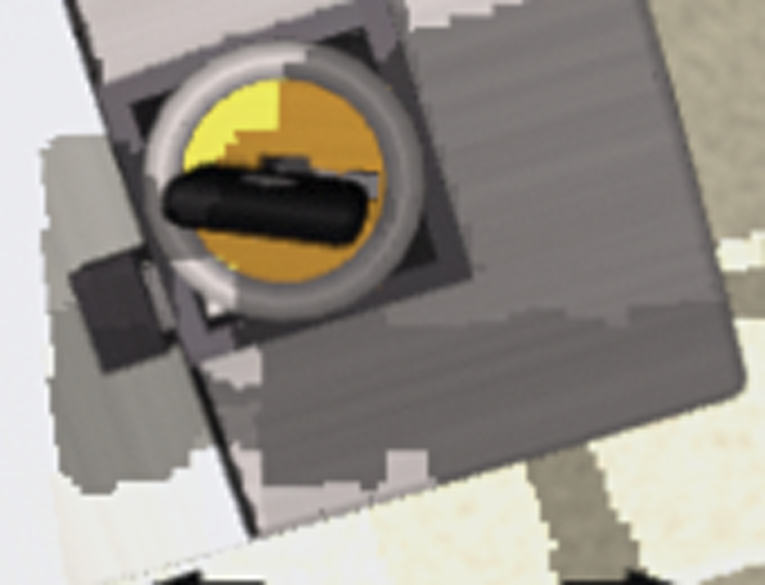

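The bolt still bridges the gap at (153,290), unchanged. The bow now runs from (185,195) to (355,218), roughly in line with the notch.

```bash
python3 - <<'E'
from h import *
d=np.load("w4.npz");im=d["img"];c=dict(intrinsics=d["K"],T_tool_cam=d["T"]);s=dict(tool_pos=d["pos"],tcp_rot=d["rot"])
v,u=np.mgrid[:384,:512];u0,v0=160+np.array([140,395])/4.5,100+np.array([150,260])/4.5
m=((im.max(2)<38)&(u>u0[0])&(u<u0[1])&(v>v0[0])&(v<v0[1])).astype(np.uint8)
n,l,st,ce=cv2.connectedComponentsWithStats(m);k=1+np.argmax(st[1:,4]);pts=np.argwhere(l==k)[:,::-1]
P=cast_w(c,s,pts,.153)[:,:2].astype(np.float32)
vx,vy,x0,y0=cv2.fitLine(P,cv2.DIST_L2,0,.001,.001).ravel();a=np.arctan2(vy,vx)-Y
print(len(pts),"bow a",(a+np.pi/2)%np.pi-np.pi/2, a%np.pi,x0,y0)
F=lambda x,y:np.array([160+x/4.5,100+y/4.5])
for z,(p,q) in((.156,((185,180),(355,193))),(.14,((185,225),(340,243)))):
    A,B=cast_w(c,s,[F(*p),F(*q)],z)[:,:2];t=np.arctan2(*(B-A)[::-1]);print("edge",(t-Y)%np.pi)
E
```

```text
548 bow a 1.1713487 1.1713487 0.5482382 0.17203225
edge 1.1821675579822482
edge 1.1444445804284786
```

```bash
cat > lift.py <<'E'
from h import *
import sys
def lift(a,xy,z,ztop):
    while z<ztop:
        z+=.001;manip.move_linear([*xy,z],rate=.03,rot=down(Y+a));s,f,m=avg(2)
        print(round(z,4),s["tool_pos"].round(4)[2],f.round(1),m.round(3))
        if f[2]<-4: return z,False
    return z,True
E
python3 - <<'E'
from lift import *
a=1.18;xy=L+[-.0008,.001]
manip.move_pose([*xy,.2],down(Y+a));manip.move_linear([*xy,.122],rate=.08)
manip.set_gripper(0,force=10);manip.set_gripper(0,force=20)
s,f,m=avg();print(s["clock"],f.round(1),m.round(3),s["gripper_width"])
z,ok=lift(a,xy,.122,.134)
print(ok,z,manip.state()["clock"])
E
```

```text
28.3833 [-2.3  0.   3.4] [-0.032  0.456 -0.02 ] 0.007785845099079997
0.123 0.1226 [-1.6  0.4 -0.8] [-0.051  0.26   0.018]
0.124 0.1237 [-1.   0.4 -1.3] [-0.059  0.304 -0.033]
0.125 0.125 [-1.6  0.  -0.9] [-0.094  0.344 -0.019]
0.126 0.1261 [-1.8 -0.3 -0.3] [-0.032  0.394 -0.001]
0.127 0.127 [-1.3  0.6 -0.5] [ 0.039  0.359 -0.021]
0.128 0.1281 [-1.5  0.8 -0.7] [ 0.071  0.4   -0.015]
0.129 0.1291 [-0.9  0.8 -1.1] [0.175 0.384 0.014]
0.13 0.1301 [-1.1  1.  -0.7] [0.174 0.377 0.022]
0.131 0.1312 [-1.4  0.9 -0.8] [ 0.167  0.348 -0.015]
0.132 0.1322 [-1.3  1.3 -0.7] [ 0.215  0.322 -0.022]
0.133 0.1334 [-0.3  0.9  0.1] [ 0.136  0.103 -0.016]
0.134 0.1343 [ 0.3  1.1 -0.1] [ 0.144  0.018 -0.007]
True 0.134 31.7833
```

The key came through the notch freely. I'll draw it fully out and carry it to the tray.

```bash
python3 - <<'E'
from lift import *
a=1.18;xy=L+[-.0008,.001]
z=.134
while z<.166:
    z+=.004;manip.move_linear([*xy,z],rate=.04);s,f,m=avg(1);
    if abs(f[2])>4 or np.hypot(*f[:2])>5: print("force",z,f);break
print(z,f.round(1),s["gripper_width"],s["clock"])
if z>=.166:
    manip.move_linear([*xy,.245],rate=.12)
    T=[.551,-.182]
    for h in(0,np.pi,-np.pi):
        q=ik([*T,.245],down(-.195+h));print(h,None if q is None else q.round(2))
    q=[ik([*T,.245],down(-.195+h)) for h in(0,np.pi)];c=manip.state()["joint_pos"]
    h=min((0,np.pi),key=lambda h:9 if ik([*T,.245],down(-.195+h)) is None else abs(ik([*T,.245],down(-.195+h))[5]-c[5]))
    manip.move_pose([*T,.245],down(-.195+h));manip.move_linear([*T,.05],rate=.12)
    s,f0,m=avg(6);print(s["clock"],s["tool_pos"].round(4),f0.round(1),s["gripper_width"])
    z=.042
    while z>.033:
        manip.move_linear([*T,z],rate=.03);s,f,m=avg(2);print(round(z,4),f.round(1))
        if f[2]-f0[2]>1.5: break
        z-=.001
    print(s["clock"])
E
```

```text
0.16600000000000004 [-0.9 -0.2 -1. ] 0.007883579646781115 33.9167
0 [-0.36  0.08  1.8   0.    1.26  1.4 ]
3.141592653589793 [-0.36  0.08  1.8   0.    1.26 -1.74]
-3.141592653589793 [-0.36  0.08  1.8   0.    1.26 -1.74]
37.9417 [ 0.5516 -0.1822  0.0508] [ 0.4 -0.3 -0.7] 0.007957173058029794
0.042 [ 0.1 -0.2  0. ]
0.041 [0.  0.4 0.3]
0.04 [-0.6 -0.1 -0.2]
0.039 [ 0.3  0.  -0.2]
0.038 [-0.  -0.5 -0.5]
0.037 [-0.1  0.2  2.2]
39.8083
```

Contact with the tray floor came at 0.037, as expected. Release, rise and look.

```bash
python3 - <<'E'
from h import *
from cell import cams
manip.set_gripper(.086);manip.dwell(.3)
manip.move_linear([.551,-.182,.10],rate=.06);manip.dwell(.3);manip.move_linear([.551,-.182,.2],rate=.12);manip.dwell(.3)
s=manip.state();c=cams.capture("wrist");print(s["clock"],s["gripper_width"])
cv2.imwrite("pics/w5.png",c["image"])
E
```

```text
44.1 0.08597617534562378
```

View pics/w5.png

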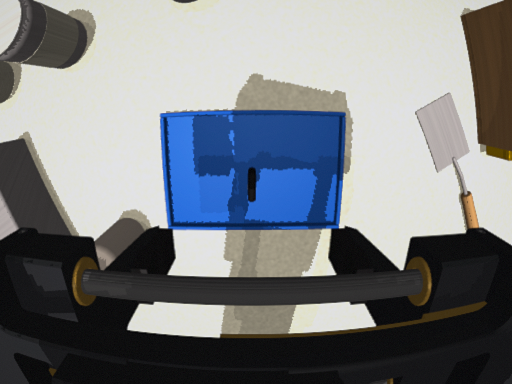

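The key is still standing upright at about (252,185). I'll tip it along the tray's y with a light push near the top of the bow.

```bash
python3 - <<'E'
from h import *
from cell import cams
T=np.array([.551,-.182]);y=np.array([.194,.981])
manip.set_gripper(0,force=5);P=lambda d,z:[*(T+d*y),z]
manip.move_linear(P(.05,.2));manip.move_linear(P(.05,.06),rate=.12)
manip.move_linear(P(.008,.06),rate=.05);manip.dwell(.3)
s=manip.state();print(s["contact_force"].round(1))
manip.move_linear(P(.05,.06),rate=.1);manip.move_linear(P(.0,.2),rate=.12)
s=manip.state();c=cams.capture("wrist");print(s["clock"]);cv2.imwrite("pics/w6.png",c["image"])
E
```

```text
[ 1.  -1.2  0.2]
50.475
```

View pics/w6.png

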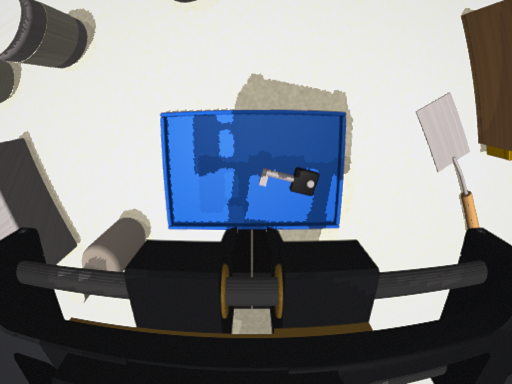

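The key now lies flat inside the tray, from (262,178) to (320,182). The gripper is clear of everything.

```bash
python3 -c "
from cell import order,manip
print(order.close_job(),manip.state()['clock'])"
```

```text
the job is handed in; nothing more can be done
the job is handed in; nothing more can be done
```

The chest is locked with the bolt seated in the keeper, the key came out through its notch unforced and now lies in the coin tray (it stood upright when released, so I tipped it over with a light push), and the job was handed in at about 50 s.

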